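# Load the hexagonal hose coupling in its holding fork

### The job

Pick up the steel hose coupling with the hexagonal collar, turn it so that its flats are square to the slot of the narrow fork, and slide it in from the open end, waist between the tines, until it is fully home and hangs upright by its collar on the tines. Then swing that fork's keeper fully shut behind it and let go. Leave the round coupling, the wide fork and everything else on the bench as they are.

Things in the scene. Friction and masses are not known exactly. Their poses are not given: they have to be found in the camera images.
- coupling_mid (a point): centre, half-way up (39 mm), of the upright steel hose coupling with hexagonal collar, 78 mm tall, 0.18-0.33 kg. Hold it by its plain round stem: 24 mm across, 32 to 78 mm above its underside. Flats of hex waist and collar are in line: they face the part's own +y and -y and every 60 deg from there; corners face +x and -x. z is up.
- coupling: the same coupling at the centre of its underside. From there up: round foot 44 mm across, 0-10 mm; hexagonal waist 28 mm across flats (32.3 over corners), 10-26 mm; hexagonal collar 38 mm across flats (43.9 over corners), 26-32 mm; round stem 24 mm across, 32-78 mm
- narrow_seat (a point): seat of the narrow fork: on the slot's centre line, level with the tine tops, where the coupling's axis lies when fully home (collar resting on the tines, its mid point 13 mm above this). +x runs along the slot to its closed end at x = +17 mm, y across, z up. Two tines 8 mm thick, 22 mm wide, slot 30 mm wide; open end at -x: tips at x = -38 mm, flared lips to about -51 mm.
- narrow_stand: fixed stand of the narrow fork; origin on the bench straight below the seat, axes as the seat's. Steel rod 20 mm thick at x = +105 mm, top 177 mm above the bench; base plate 12 mm thick, x -5 to +155 mm, y within 60 mm. The fork is clamped firmly on the rod, tine tops 90 to 140 mm above the bench, differing from time to time
- narrow_keeper (a joint): swing angle of the narrow fork's keeper bar, rad. 0 = shut across the slot's open end; grows as it opens (in the seat frame the bar points to -y at 0, -x at 1.57, then towards +y; stop at 2.7). Vertical axis at x = -30, y = +29 mm in the seat frame. Bar 8 mm wide, 1.5 to 8.5 mm above the tine tops. Stays where left; about 1 N at the pin moves it. Starts open, 2.1 to 2.6
- narrow_pin (a point): the upright round black pin on the free end of the narrow fork's keeper, 10 mm across, 58 mm from the keeper's axis, 8 to 38 mm above the tine tops; this point is half-way up, 23 mm above the tine tops
- wide_seat (a point): the like point of the other, wide fork on its own stand (same build, slot 44 mm wide, too wide for the hexagonal coupling); to be left alone
- wide_pin (a point): the pin of the wide fork's keeper, 72 mm from that keeper's axis, half-way up (23 mm above the tine tops)
- round_coupling: a second, larger hose coupling that is round all over: foot and collar 54 mm across, waist 40 mm, stem 24 mm, 78 mm tall; origin at the centre of its underside; a bystander
- jar: a small white jar with a cap, 36 mm across, 55 mm tall; origin at the centre of its underside; a bystander
- stopper: a black rubber stopper standing on its small end, 38 mm across at the top, 32 mm tall; origin at the centre of its underside; a bystander
- flask: a conical glass flask, 80 mm across, 120 mm tall; origin at the centre of its underside; a bystander
- wrench: a steel wrench 160 mm long lying on the bench along its own x, within 25 mm of its origin across; a bystander
- beaker: a glass beaker 72 mm across, 85 mm tall; origin at the centre of its underside; a bystander
- bottle: a white bottle with a cap, 60 mm across, about 130 mm tall; origin at the centre of its underside; a bystander
- scoop: a steel scoop lying on the bench, trough 90 x 56 x 26 mm along +x from 17 mm behind its origin, handle 75 mm along -x; a bystander
Not all that is in view belongs to the job. Leave any black or yellow look-alike of the coupling alone.

How it is judged (in metres and radians):
On the way:
1. the hexagonal coupling is home in the narrow fork, flats square to the slot and collar on the tines, with the keeper still open (x of coupling_mid in the frame of narrow_seat between -0.004 and 0.004 m and y of coupling_mid in the frame of narrow_seat between -0.003 and 0.003 m and z of coupling_mid in the frame of narrow_seat between 0.01 and 0.0155 m and angle between coupling_mid's own z axis and vertical below 0.08 rad and (angle between the x axis of coupling_mid and the x axis of narrow_seat, either way round below 0.16 rad or angle between the x axis of coupling_mid and the x axis of narrow_seat, either way round between 0.887 and 1.207 rad) and value of joint narrow_keeper above 0.6 rad), for 0.2 s.
At the end, for the whole second after the job is handed in: Hexagonal coupling at rest in the narrow fork, axis within 4 mm of the seat along and 3 mm across the slot, mid point 10 to 15.5 mm above the tine tops, within 0.08 rad of upright, flats within 0.16 rad of square (any of six ways); that fork's keeper shut within 0.12 rad (x of coupling_mid in the frame of narrow_seat between -0.004 and 0.004 m and y of coupling_mid in the frame of narrow_seat between -0.003 and 0.003 m and z of coupling_mid in the frame of narrow_seat between 0.01 and 0.0155 m and angle between coupling_mid's own z axis and vertical below 0.08 rad and (angle between the x axis of coupling_mid and the x axis of narrow_seat, either way round below 0.16 rad or angle between the x axis of coupling_mid and the x axis of narrow_seat, either way round between 0.887 and 1.207 rad) and value of joint narrow_keeper below 0.12 rad and linear speed of coupling below 0.02 m/s and angular speed of coupling below 0.2 rad/s); the robot touches nothing.
It fails at once if the round coupling is moved by more than 20 mm or tipped (distance of round_coupling from where it was at the start of the episode above 0.02 m or angle between round_coupling's own z axis and vertical above 0.35 rad).
It fails at once if the jar or the stopper is moved by more than 20 mm or tipped (distance of any of jar, stopper from where it was at the start of the episode above 0.02 m or angle between any of jar, stopper's own z axis and vertical above 0.35 rad).
It fails at once if the flask, beaker or bottle is moved by more than 20 mm or tipped (distance of any of flask, beaker, bottle from where it was at the start of the episode above 0.02 m or angle between any of flask, beaker, bottle's own z axis and vertical above 0.35 rad).
It fails at once if the wrench or the scoop is moved by more than 20 mm (distance of any of wrench, scoop from where it was at the start of the episode above 0.02 m or angle between any of wrench, scoop's own z axis and vertical above 0.35 rad).
It fails at once if the wide fork's keeper is moved by more than 20 mm (distance of wide_pin from where it was at the start of the episode above 0.02 m).
It also fails if it takes over 58 s, if anything falls off the work surface, if the arm or the gripper's body presses on something with over 40 N, if the wrist force passes 120 N, or if a joint passes its speed limit or range.

### The arm

A 6-joint arm with a two-finger parallel gripper is mounted at the origin on the work surface. World frame = base frame: x ahead of the robot, y to its left, z up, the work surface at z = 0. Lengths are in mm, angles in rad, forces in N, time in s.
With the tool pointing down it reaches from about 300 to 825 mm from the base axis. Payload 5.4 kg.
Tool frame: the origin (TCP) lies at the very end of the fingers, on their centre line; the grasp point (between the pads) lies 19 mm behind it; z points along the fingers, y is the line along which they close (so a half turn about z gives the same grasp; the last joint's range is limited). The gripper opens to 92 mm and grips with 3 to 60 N. Pads are 20 mm wide; open, the fingers measure 128 mm over their backs; the gripper's body (75 mm by 189 mm) begins 69 mm behind the grasp point.
Start: joints at [0.941, 0.158, 1.597, -0, 1.386, -0.21], TCP at [234.365, 525.052, 214.601] pointing down, gripper open.
Joint ranges: [-2.91, 2.91], [-0.94, 2.29], [0.18, 2.7], [-1.29, 4.43], [0.17, 2.64], [-3, 3]. Speed limits (rad/s): [2.57, 2.57, 3.14, 3.14, 3.14, 3.14].

### API

Orientations are given as a 3x3 rotation matrix whose columns are the frame's x, y, z axes.
In Python, from cell import ctrl gives the robot as it stands.
- The arm moves only by the tool carry_out, never from a script. Its argument "moves" is a list of rows, each a list of 2 entries, a list of its own where there are three numbers: the shift along the world's x, y, z in cm, then the turn about the world's z in degrees. A call has 1 to 5 rows; each row is the pose to reach, as a shift and turn from the pose commanded when the call began; what a row does not reach only later rows make up. A row lasts 1/10 s, in which the tool goes at most 50 mm and 8.59 degrees, less where a joint would pass 70% of its speed; a pose out of reach is approached as far as the arm can. A call with a gripper value outside its range is refused whole. "claw" is the closure, from -1 (fully open) to 1 (shut), set as the call begins (left out, the last holds). The fingers move at their own pace and stop on an object; "newtons" is the grip in N (left out, the last holds). Time passes only in rows, so rows that repeat a pose let the fingers close. It gives the time, the measured TCP pose, the force, the opening and the grip force at its end, in the units of the state.
- ctrl.read_state(): the state, without advancing time (a new reading comes with each control period).
- ctrl.snapshot(name): name is "scene" or "top"; returns a dict with "color" (480x640x3 uint8, red, green, blue), "mtx" (3x3 intrinsics, pixels), "D" ([k1, k2, p1, p2, k3] as OpenCV has them; the pictures are not rectified), "pose" (4x4, takes a point from camera to world coordinates). Camera axes: x right, y down, z forward; pixel columns grow to the right and rows downward; lengths in mm; the calibration is good to about 2 mm. A picture is of the moment at which its call begins. There is no depth.
- ctrl.hand_in(): hands the job in; it is judged then, once.
Trained networks look in the newest picture that a camera, given by its name, has taken for a name from the list of things; names that differ only in an ending like _2 or _b are one class to them, and where a whole thing is asked for, a point or a joint stands for the part that bears it (a point fixed in the world has none). Each returns a list of dicts, best first, with "conf" (0 to 1); they miss things now and then, are a little off and sometimes report something else, mostly with a low value. They report only what shows in the picture. A call takes as long as a camera call. They do not tell look-alikes from the thing itself.
- ctrl.silhouettes(name, camera): "region" (480x640 bool, what is visible of it).
- ctrl.mark_of(name, camera): "location" ([x, y, z] in mm, in world coordinates, good to about 4 mm: a listed point, or the origin of a listed thing).
The state is a dict: "clock": time; "q": joint angles; "joint_velocities": joint speeds; "tau": joint torques, N m; "position": TCP position; "tcp_rot": TCP orientation; "wrist_force": force on the tool from outside, world axes, zero at the start; "ft_torque": the same for the moment, N m; "opening": finger opening in mm; "grip_force": force on a finger pad.
Only numpy, scipy, OpenCV 4.12 (cv2) and the standard library are available. Lean on these libraries where they do the work, as an engineer would, in place of code of your own. Each camera call takes 0.05 s, during which the arm holds its last target. There are 200 camera calls.

## Working session

There is one attempt and no reset: what is moved stays moved. The work goes in short steps, Python scripts to look and compute and a tool call to move; the robot and the scene stay as the last step left them, time stands still between calls to the robot, and variables do not carry over. Pictures are saved under pics/ and viewed, at most 10 in all, crops included, and the job is handed in when it is done.

Besides the shell and the picture viewer there is one more tool, called after "Request:" as name(argument=value, ...) on one line, values as JSON. carry_out: Moves the arm, as the interface text tells. Its arguments: {"type":"object","properties":{"moves":{"type":"array","items":{"type":"array"}},"claw":{"type":"number"},"newtons":{"type":"number"}},"required":["moves"]}

```bash
mkdir -p pics; ls; cat > h.py <<'E'
import numpy as np, cv2
from cell import ctrl
def snap(c,f=None):
    s=ctrl.snapshot(c)
    if f: cv2.imwrite('pics/'+f,s['color'][:,:,::-1])
    return s
def proj(s,p):
    M=np.linalg.inv(s['pose']); r,_=cv2.Rodrigues(M[:3,:3])
    return cv2.projectPoints(np.float64(p).reshape(-1,1,3),r,M[:3,3],s['mtx'],np.float64(s['D']))[0][:,0]
def atz(s,uv,z):
    n=cv2.undistortPoints(np.float64(uv).reshape(-1,1,2),s['mtx'],np.float64(s['D']))[:,0]
    d=np.c_[n,np.ones(len(n))]@s['pose'][:3,:3].T; o=s['pose'][:3,3]
    return o+d*((z-o[2])/d[:,2])[:,None]
E
python3 - <<'E'
from h import *
np.set_printoptions(precision=1,suppress=True)
for c in('scene','top'):
    s=snap(c,c+'0.png'); print(c,s['pose'],s['mtx'])
    for n in('coupling_mid','coupling','narrow_seat','narrow_stand','narrow_pin','wide_seat','wide_pin','round_coupling','jar','stopper','flask','wrench','beaker','bottle','scoop'):
        for d in ctrl.mark_of(n,c)[:3]:
            p=np.array(d['location']); print(n,round(d['conf'],2),p,proj(s,p)[0])
E
```

```text
pics
scene [[   0.2    0.8   -0.6 1218.6]
 [   1.    -0.2    0.1 -131.6]
 [  -0.    -0.6   -0.8  991.7]
 [   0.     0.     0.     1. ]] [[449.4   0.  321.6]
 [  0.  449.4 239.4]
 [  0.    0.    1. ]]
coupling_mid 0.82 [463.4 -71.   37.4] [292.8 235.1]
coupling_mid 0.74 [370.7 -72.9  39.7] [286.7 209.5]
coupling_mid 0.65 [ 392.4 -169.6   39.7] [253.4 221. ]
coupling 0.63 [462.9 -71.7   1. ] [293.4 243.1]
coupling 0.53 [376.2 -67.9   2.6] [289.7 219.2]
coupling 0.52 [ 390.9 -175.5   -2.3] [253.3 230.4]
narrow_seat 0.9 [584.  257.1 122. ] [429.1 228.8]
narrow_seat 0.6 [461.8 -72.1  37.9] [292.3 234.6]
narrow_stand 0.94 [579.9 262.3  -2.4] [422.5 256.3]
narrow_stand 0.41 [435.7  74.1   0.6] [342.4 226.9]
narrow_pin 0.61 [507.2 323.3 147.9] [445.2 195.2]
wide_seat 0.73 [ 504.5 -434.5   -1.7] [160.  279.8]
wide_seat 0.64 [ 541.3 -255.5   91.1] [222.6 258.6]
wide_pin 0.45 [ 465.6 -170.4  111.1] [252.5 224.5]
round_coupling 0.79 [564.9 -51.6   1. ] [307.3 271.9]
round_coupling 0.58 [506.7 328.7 148.6] [447.2 194.5]
round_coupling 0.32 [584.1  72.8  -3.3] [354.8 270.3]
jar 0.65 [436.5  72.   
[... 961 characters left out ...]
61.3 -69.   -0.2] [328.8 273.9]
narrow_pin 0.31 [341.3 216.3   3.6] [234.8 321.4]
wide_seat 0.78 [ 543.7 -257.1   88.2] [393.2 235.5]
wide_pin 0.53 [ 464.9 -171.3  114.6] [367.  263.4]
round_coupling 0.86 [565.4 -56.7   1.6] [321.9 239.9]
jar 0.58 [437.2  74.8   1.6] [281.  285.5]
stopper 0.69 [585.9  66.3  -2.7] [280.6 236.6]
stopper 0.16 [583.5 253.5 124.2] [211.4 232.3]
wrench 0.65 [699.6 -53.5   3.5] [317.3 197. ]
beaker 0.58 [463.3 405.1  -1.9] [170.3 285. ]
beaker 0.31 [585.8  67.6  -1.6] [280.2 236.6]
bottle 0.72 [ 507.7 -434.1    5.9] [448.1 249. ]
scoop 0.74 [344.9 214.9   0.4] [235.4 320.3]
scoop 0.58 [719.   39.2   2. ] [286.6 193.3]
scoop 0.57 [ 541.9 -260.3   91.5] [394.5 235.8]
```

```bash
python3 - <<'E'
import cv2,numpy as np
a=cv2.imread('pics/scene0.png');b=cv2.imread('pics/top0.png')
c1=cv2.resize(a[180:290,230:370],(560,440),interpolation=3)
cv2.imwrite('pics/c1.png',c1)
f1=cv2.resize(a[170:270,390:490],(400,400),interpolation=3);f2=cv2.resize(b[200:300,150:250],(400,400),interpolation=3)
cv2.imwrite('pics/c2.png',np.hstack([f1,f2]))
E
```

```text
(no output)
```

View pics/scene0.png

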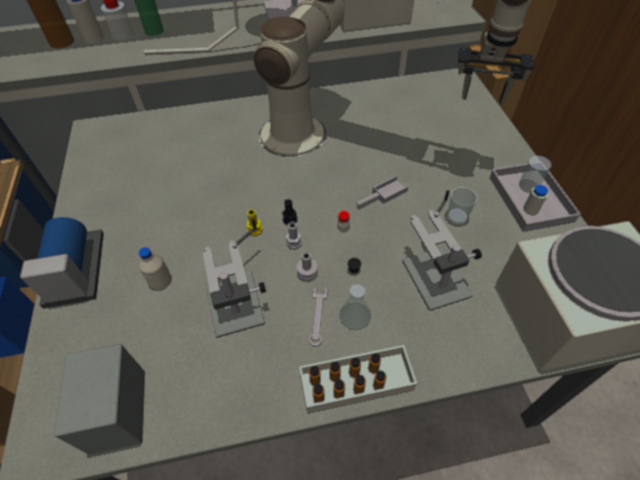

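View pics/c1.png

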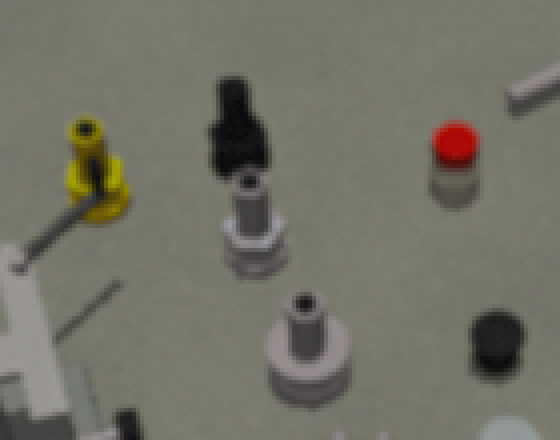

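View pics/c2.png

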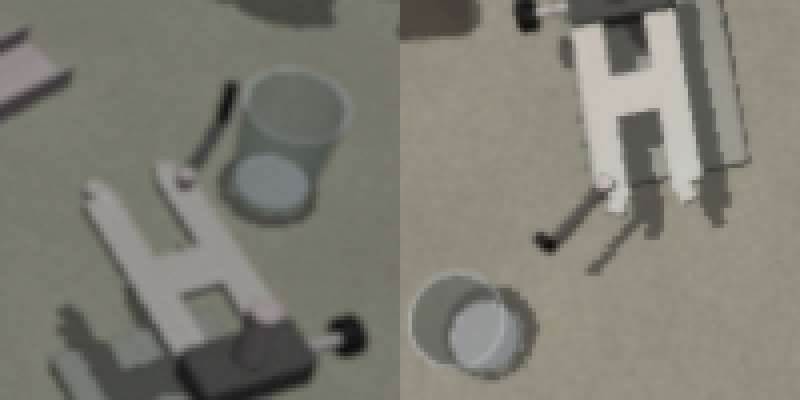

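Candidates in the scene view are black (290,212), yellow (253,222), steel with a faceted collar (293,235), and larger round steel (307,268). The one at (293,235) is bare steel with the hexagonal collar, so it is the one meant; the crop confirms it. The narrow fork is at (429,229), with its open end towards the robot and its keeper open. Next I fit the fork's yaw.

```bash
cat >> h.py <<'E'
def seatpts(P,x):
    x0,y0,z0,a=x; P=np.asarray(P,float); c,s=np.cos(a),np.sin(a)
    return np.c_[x0+c*P[:,0]-s*P[:,1],y0+s*P[:,0]+c*P[:,1],z0+P[:,2]]
def bright(s,p):
    uv=proj(s,p).astype(np.float32); g=cv2.cvtColor(s['color'],cv2.COLOR_RGB2GRAY).astype(np.float32)
    return cv2.remap(g,uv[:,0].reshape(-1,1),uv[:,1].reshape(-1,1),cv2.INTER_LINEAR)[:,0]
E
cat > fork.py <<'E'
from h import *
from scipy.optimize import differential_evolution
np.set_printoptions(precision=2,suppress=True)
e=3; I=[];O=[]
for x in np.arange(-30,16,3):
    for sg in(1,-1):
        I.append((x,sg*(15+e),0));O.append((x,sg*(15-e),0))
        I.append((x,sg*(37-e),0));O.append((x,sg*(37+e),0))
for y in np.arange(-11,12,2): I.append((17+e,y,0));O.append((17-e,y,0))
S=[snap('scene'),snap('top')]
def cost(x,ss=S): return -sum((bright(s,seatpts(I,x))-bright(s,seatpts(O,x))).mean() for s in ss)
for ss in(S,S[:1],S[1:]):
    r=differential_evolution(cost,[(572,594),(246,268),(118,130),(-.5,.5)] if len(ss)==2 else [(572,594),(246,268),(123.9,124.1),(-.5,.5)],args=(ss,),seed=1,popsize=20); print(r.x,r.fun)
    if len(ss)==2: X=r.x; np.save('fork.npy',X)
ims=[]
for s in S:
    g=cv2.resize(s['color'][:,:,::-1],None,fx=4,fy=4,interpolation=cv2.INTER_CUBIC)
    for poly in([(-38,15,0),(17,15,0),(17,-15,0),(-38,-15,0)],[(-38,37,0),(17,37,0)],[(-38,-37,0),(17,-37,0)]):
        cv2.polylines(g,[np.int32((proj(s,seatpts(poly,X))+.5)*4)],False,(0,0,255),1)
    u,v=np.int32(proj(s,X[:3])[0]*4); ims.append(g[v-180:v+180,u-180:u+180])
cv2.imwrite('pics/fork.png',np.hstack(ims))
st=ctrl.read_state(); print(st['position'],st['tcp_rot'],st['opening'],st['clock'])
E
python3 fork.py
```

```text
[579.55 257.56 129.92   0.12] -103.27577209472656
[581.73 262.04 123.97   0.1 ] -32.399017333984375
[580.55 258.04 123.95   0.13] -79.55892944335938
[234.37 525.06 214.61] [[-0.91  0.41 -0.  ]
 [ 0.41  0.91  0.  ]
 [ 0.    0.   -1.  ]] 92.11571640137498 1.7
```

View pics/fork.png

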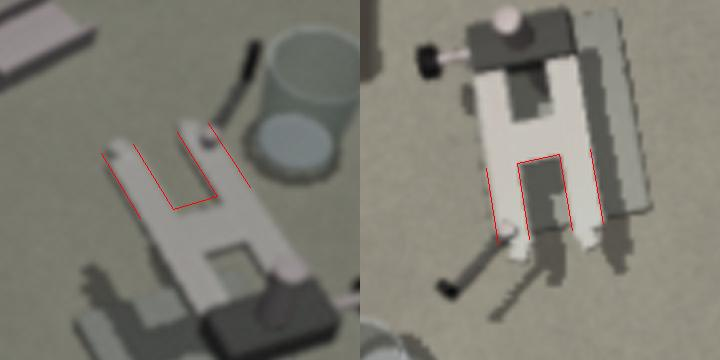

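The overlay matches the fork in both views, with the slot's closed end at about (195,203) and (540,160) in the crop. The height hit its bound, so I widen that and move on to the coupling.

```bash
sed -i 's/(118,130)/(110,145)/' fork.py; python3 fork.py; python3 - <<'E'
from h import *
np.set_printoptions(precision=1,suppress=True)
for c in('scene','top'):
    for _ in range(3):
        s=snap(c)
        for n,g in(('coupling_mid',(461,-71)),('coupling',(461,-71)),('narrow_seat',(581,258)),('narrow_pin',(505,325))):
            for d in ctrl.mark_of(n,c):
                p=np.array(d['location'])
                if np.hypot(*(p[:2]-g))<25: print(c,n,p); break
E
```

```text
[577.86 256.06 134.54   0.12] -105.9903564453125
[581.44 262.09 124.08   0.11] -32.33906173706055
[580.55 257.83 124.06   0.12] -79.5801773071289
[234.38 525.09 214.62] [[-0.91  0.41  0.  ]
 [ 0.41  0.91  0.  ]
 [ 0.    0.   -1.  ]] 92.38660134098211 1.8
scene coupling_mid [462.8 -72.   38.6]
scene coupling [462.  -74.7   2.2]
scene narrow_seat [583.5 258.5 122.8]
scene narrow_pin [504.3 324.5 148.2]
scene coupling_mid [462.  -69.4  34.5]
scene coupling [461.4 -69.6   2.7]
scene narrow_seat [580.8 258.4 119.8]
scene narrow_pin [503.8 328.3 146.3]
scene coupling_mid [465.1 -70.3  39. ]
scene coupling [462.8 -74.7   1.2]
scene narrow_seat [584.2 258.2 119.5]
scene narrow_pin [503.3 328.4 148.2]
top coupling_mid [454.8 -71.8  38.7]
top coupling [462.  -71.1   1. ]
top narrow_seat [581.5 255.5 123.6]
top narrow_pin [503.5 329.1 144.7]
top coupling_mid [458.9 -72.8  34.7]
top coupling [464.6 -74.    1.6]
top narrow_seat [584.  252.8 124.6]
top narrow_pin [504.9 325.9 144.4]
top coupling [459.1 -73.6  -0.7]
top narrow_seat [582.7 257.1 124. ]
top narrow_pin [507.9 327.7 148.2]
```

Request:
carry_out(moves=[[[1.7, -4.6, 0], 7], [[3.5, -9.2, 0], 14], [[5.2, -13.8, 0], 21], [[7.0, -18.4, 0], 28], [[8.7, -23.0, 0], 31.3]], claw=-0.5)

```text
clock: 3.8
position: [321.5, 294.1, 214.8]
tcp_rot: [[-0.991, -0.131, 0.001], [-0.131, 0.991, 0.0], [-0.001, 0.0, -1.0]]
wrist_force: [0.4, -0.8, 0.7]
opening: 69.1
grip_force: 0.0
```

Request:
carry_out(moves=[[[1.7, -4.6, 0], 0], [[3.5, -9.2, 0], 0], [[5.2, -13.8, 0], 0], [[7.0, -18.4, 0], 0], [[8.7, -23.0, 0], 0]])

```text
clock: 4.3
position: [408.6, 63.7, 215.0]
tcp_rot: [[-0.992, -0.126, 0.001], [-0.126, 0.992, -0.0], [-0.001, -0.0, -1.0]]
wrist_force: [0.4, 0.4, -0.4]
opening: 68.8
grip_force: 0.0
```

Request:
carry_out(moves=[[[1.7, -4.6, -2], 0], [[3.5, -9.2, -5], 0], [[5.3, -13.7, -8], 0], [[5.3, -13.7, -8], 0]])

```text
clock: 4.7
position: [460.6, -74.2, 132.3]
tcp_rot: [[-0.992, -0.123, -0.003], [-0.123, 0.992, 0.0], [0.003, 0.001, -1.0]]
wrist_force: [-0.8, 1.0, 0.1]
opening: 69.1
grip_force: 0.0
```

Request:
carry_out(moves=[[[0.1, 0.2, -4], 0], [[0.1, 0.2, -8], 0], [[0.1, 0.2, -11.0], 0], [[0.1, 0.2, -11.8], 0], [[0.1, 0.2, -11.8], 0]])

```text
clock: 5.2
position: [461.4, -69.0, 16.0]
tcp_rot: [[-0.992, -0.126, -0.002], [-0.126, 0.992, 0.001], [0.002, 0.001, -1.0]]
wrist_force: [0.4, -0.2, 0.1]
opening: 69.2
grip_force: 0.0
```

Request:
carry_out(moves=[[[0, 0, 0], 0], [[0, 0, 0], 0], [[0, 0, 0], 0], [[0, 0, 0], 0], [[0, 0, 0], 0]], claw=1, newtons=3)

```text
clock: 5.7
position: [463.2, -70.1, 17.7]
tcp_rot: [[-0.992, -0.126, 0.002], [-0.126, 0.992, -0.002], [-0.002, -0.002, -1.0]]
wrist_force: [-0.4, -2.6, 4.7]
opening: 40.5
grip_force: 3.0
```

Request:
carry_out(moves=[[[0, 0, 0], 0], [[0, 0, 0], 0], [[0, 0, 0], 0], [[0, 0, 0], 0]], newtons=20)

```text
clock: 6.1
position: [463.3, -70.1, 17.8]
tcp_rot: [[-0.992, -0.127, 0.002], [-0.127, 0.992, -0.001], [-0.002, -0.002, -1.0]]
wrist_force: [-0.9, -1.5, 6.8]
opening: 39.3
grip_force: 20.0
```

Request:
carry_out(moves=[[[0, 0, 0], 0], [[0, 0, 0], 0], [[0, 0, 0], 0], [[0, 0, 0], 0]], newtons=60)

```text
clock: 6.5
position: [463.3, -70.1, 17.8]
tcp_rot: [[-0.992, -0.126, 0.002], [-0.126, 0.992, -0.001], [-0.002, -0.002, -1.0]]
wrist_force: [-1.1, -2.1, 7.2]
opening: 37.9
grip_force: 60.0
```

```bash
python3 - <<'E'
from h import *
np.set_printoptions(precision=2,suppress=True)
s=snap('scene','g0.png');st=ctrl.read_state();print(st['opening'],st['position'],st['wrist_force'],st['ft_torque'],st['q'])
g=cv2.imread('pics/g0.png');u,v=np.int32(proj(s,[461,-70,30])[0]);cv2.imwrite('pics/g0c.png',cv2.resize(g[v-40:v+40,u-50:u+50],None,fx=6,fy=6,interpolation=2))
E
```

```text
37.795915624800216 [463.26 -70.05  17.81] [-0.5  -1.02  8.01] [-0.34  0.2   0.07] [-0.41  0.15  2.04 -0.    0.95 -2.11]
```

View pics/g0c.png

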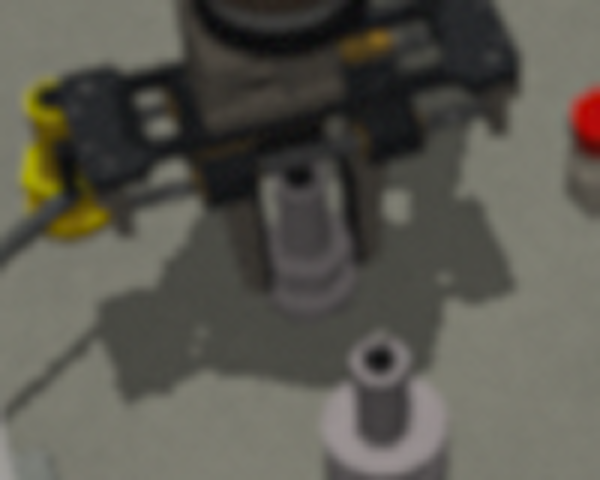

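The fingers hold the collar between them, at about (300,270) in the crop. The wide fork's pin, at about (70,160), is near the gripper body's end, so I check that it hasn't moved.

Request:
carry_out(moves=[[[0, 0, 0], 0], [[0, 0, 0], 0], [[0, 0, 0], 0]], newtons=3)

```text
clock: 6.85
position: [463.1, -69.9, 17.2]
tcp_rot: [[-0.992, -0.126, 0.002], [-0.126, 0.992, -0.001], [-0.002, -0.001, -1.0]]
wrist_force: [1.0, -3.5, 4.5]
opening: 40.5
grip_force: 3.0
```

```bash
python3 - <<'E'
from h import *
np.set_printoptions(precision=2,suppress=True)
for c in('scene','top'):
  for _ in range(2):
    s=snap(c)
    for d in ctrl.mark_of('wide_pin',c)[:2]: print(c,d['conf'],np.array(d['location']))
E
```

```text
scene 0.61 [ 468.3 -170.7  111.1]
scene 0.39 [563.9 -51.1   4.1]
scene 0.54 [ 467.8 -169.5  109.8]
top 0.61 [585.7  67.5  -3.1]
top 0.52 [ 463.8 -173.5  113.3]
top 0.48 [ 464.9 -171.1  112.6]
```

The pin hasn't moved. The opening follows the grip force, so the flats aren't confirmed by it yet. I'll rise clear of the pin, turn by -60° (an equivalent flat, with the body away from the pin) and squeeze again.

Request:
carry_out(moves=[[[0, 0, 0], 0], [[0, 0, 0], 0], [[0, 0, 2], 0], [[0, 0, 4], 0], [[0, 0, 4], -8]], claw=-0.26)

```text
clock: 7.75
position: [462.7, -69.0, 58.0]
tcp_rot: [[-1.0, 0.016, 0.001], [0.016, 1.0, 0.0], [-0.001, 0.0, -1.0]]
wrist_force: [0.4, 0.1, 0.0]
opening: 58.2
grip_force: 0.0
```

Request:
carry_out(moves=[[[0, 0, 0], -8.5], [[0, 0, 0], -17], [[0, 0, 0], -25.5], [[0, 0, 0], -34], [[0, 0, 0], -42.5]])

```text
clock: 8.25
position: [460.5, -68.1, 55.3]
tcp_rot: [[-0.724, 0.69, -0.003], [0.69, 0.724, 0.002], [0.004, -0.001, -1.0]]
wrist_force: [-0.2, -0.3, -0.7]
opening: 57.8
grip_force: 0.0
```

Request:
carry_out(moves=[[[0, 0, 0], -8.5], [[0, 0, 0], -9.5], [[0, 0, -2.0], -9.5], [[0, 0, -4.0], -9.5], [[0, 0, -4.0], -9.5]])

```text
clock: 8.75
position: [458.9, -67.7, 13.7]
tcp_rot: [[-0.607, 0.794, -0.007], [0.794, 0.607, 0.003], [0.007, -0.003, -1.0]]
wrist_force: [0.1, 0.9, -1.1]
opening: 58.0
grip_force: 0.0
```

Request:
carry_out(moves=[[[0, 0, 0], 0], [[0, 0, 0], 0], [[0, 0, 0], 0], [[0, 0, 0], 0]], claw=1, newtons=3)

```text
clock: 9.15
position: [462.7, -69.6, 17.4]
tcp_rot: [[-0.606, 0.796, 0.001], [0.796, 0.606, -0.001], [-0.001, 0.001, -1.0]]
wrist_force: [-0.8, 0.1, 2.5]
opening: 40.2
grip_force: 3.0
```

Request:
carry_out(moves=[[[0, 0, 0], 0], [[0, 0, 0], 3], [[0, 0, 0], 6], [[0, 0, 0], 6]], claw=0.0)

```text
clock: 9.55
position: [462.3, -69.4, 16.8]
tcp_rot: [[-0.685, 0.728, 0.0], [0.728, 0.685, -0.0], [-0.0, 0.0, -1.0]]
wrist_force: [-0.6, 1.1, -0.3]
opening: 45.9
grip_force: 0.0
```

Request:
carry_out(moves=[[[0, 0, 0], 0], [[0, 0, 0], 0], [[0, 0, 0], 0]], claw=1)

```text
clock: 9.85
position: [462.3, -69.4, 16.7]
tcp_rot: [[-0.685, 0.729, 0.0], [0.729, 0.685, -0.0], [-0.0, 0.0, -1.0]]
wrist_force: [0.5, -0.3, -0.2]
opening: 38.3
grip_force: 2.9
```

The flats line up at this yaw: the opening is 38.3 mm at 3 N, with tool y at 43°. I'll seat it, rise and grip the stem.

Request:
carry_out(moves=[[[0, 0, 0], 0], [[0, 0, 0], 0], [[0, 0, 0], 0]], newtons=15)

```text
clock: 10.15
position: [462.3, -69.4, 16.7]
tcp_rot: [[-0.685, 0.729, 0.0], [0.729, 0.685, -0.0], [-0.0, 0.0, -1.0]]
wrist_force: [-0.1, 0.7, 0.1]
opening: 38.1
grip_force: 14.8
```

Request:
carry_out(moves=[[[0, 0, 0], 0], [[0, 0, 0], 0], [[0, 0, 1.3], 0], [[0, 0, 2.6], 0], [[0, 0, 2.6], 0]], claw=0.0)

```text
clock: 10.65
position: [464.2, -70.2, 45.3]
tcp_rot: [[-0.685, 0.728, 0.005], [0.728, 0.685, -0.002], [-0.005, 0.002, -1.0]]
wrist_force: [-0.0, -0.3, 0.1]
opening: 46.1
grip_force: 0.0
```

Request:
carry_out(moves=[[[0, 0, 0], 0], [[0, 0, 0], 0], [[0, 0, 0], 0], [[0, 0, 0], 0]], claw=1, newtons=25)

```text
clock: 11.05
position: [461.8, -69.2, 42.2]
tcp_rot: [[-0.685, 0.728, -0.001], [0.728, 0.685, 0.0], [0.001, -0.0, -1.0]]
wrist_force: [0.8, -0.8, -0.8]
opening: 23.9
grip_force: 25.0
```

Request:
carry_out(moves=[[[0, 0, 4], 0], [[0, 0, 9], 0], [[0, 0, 13.8], 0], [[0.4, 4, 13.8], 7], [[0.8, 8, 13.8], 14]])

```text
clock: 11.55
position: [470.9, 10.8, 181.9]
tcp_rot: [[-0.842, 0.539, 0.003], [0.539, 0.842, -0.001], [-0.003, 0.001, -1.0]]
wrist_force: [-0.2, -0.9, -3.7]
opening: 23.4
grip_force: 25.0
```

Request:
carry_out(moves=[[[0.4, 4.5, 0], 8], [[0.8, 9, 0], 16], [[1.3, 13.5, 0], 24], [[1.8, 18, 0], 32], [[2.3, 22.5, 0], 39.7]])

```text
clock: 12.05
position: [492.2, 237.4, 179.4]
tcp_rot: [[-0.992, -0.127, -0.002], [-0.127, 0.992, -0.001], [0.002, -0.0, -1.0]]
wrist_force: [1.6, -0.6, -2.5]
opening: 23.5
grip_force: 25.0
```

Request:
carry_out(moves=[[[0, 1.1, -2], 0], [[0, 1.1, -3.2], 0], [[0, 1.1, -3.2], 0], [[0, 1.1, -3.2], 0]])

```text
clock: 12.45
position: [492.7, 245.5, 148.0]
tcp_rot: [[-0.993, -0.12, -0.002], [-0.12, 0.993, -0.001], [0.002, -0.001, -1.0]]
wrist_force: [0.7, -0.0, -3.9]
opening: 23.6
grip_force: 25.0
```

```bash
cat > look.py <<'E'
from h import *
import sys
np.set_printoptions(precision=2,suppress=True)
st=ctrl.read_state(); print(st['position'],st['wrist_force'],st['clock'],np.degrees(np.arctan2(st['tcp_rot'][1][1],st['tcp_rot'][0][1])))
g=[]
for c in('scene','top'):
    for k in range(2):
        s=snap(c)
        for n in('coupling_mid','narrow_seat','narrow_pin'):
            for d in ctrl.mark_of(n,c):
                p=np.array(d['location'])
                if p[1]>180 and p[2]>60: print(c,n,round(d['conf'],2),p); break
    i=cv2.resize(s['color'][:,:,::-1],None,fx=4,fy=4,interpolation=2); u,v=np.int32(proj(s,[540,260,125])[0]*4)
    g.append(i[v-230:v+230,u-200:u+200])
if len(sys.argv)>1: cv2.imwrite('pics/'+sys.argv[1],np.hstack(g))
E
python3 look.py pre.png
```

```text
[492.74 245.53 148.02] [ 0.7  -0.05 -3.94] 12.45 96.8672832710273
scene coupling_mid 0.8 [494.8 246.  141.7]
scene narrow_seat 0.57 [579.5 256.7 123.1]
scene narrow_pin 0.48 [505.9 327.2 147.9]
scene coupling_mid 0.57 [495.2 248.8 144.1]
scene narrow_seat 0.57 [583.3 256.9 119.6]
scene narrow_pin 0.66 [503.  326.3 144.3]
top coupling_mid 0.35 [490.3 243.8 144.5]
top narrow_seat 0.7 [582.3 255.5 123.5]
top narrow_pin 0.49 [504.5 325.3 143.6]
top coupling_mid 0.44 [490.6 247.1 142.8]
top narrow_seat 0.98 [582.3 255.2 123.3]
top narrow_pin 0.41 [507.9 327.4 145.7]
```

View pics/pre.png

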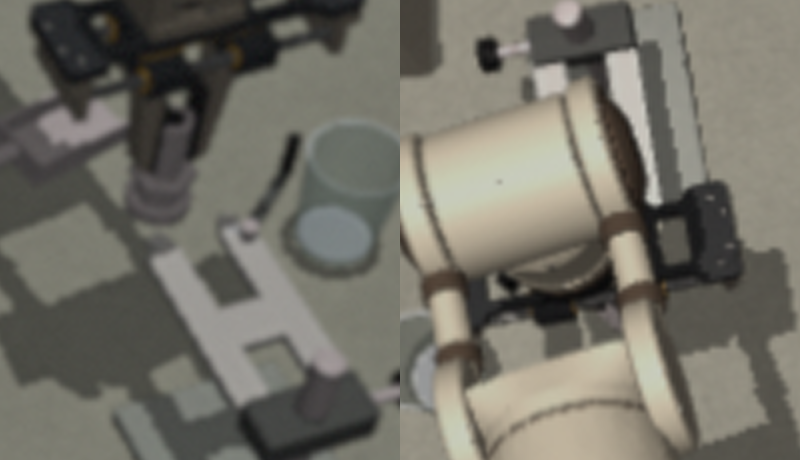

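The coupling, at (160,190) in the left crop, hangs in line with the slot of the narrow fork. Now I advance in small steps and watch the force.

Request:
carry_out(moves=[[[0, 0.07, -0.5], 0], [[0.6, 0.14, -0.5], 0], [[1.2, 0.21, -0.5], 0], [[1.8, 0.29, -0.5], 0], [[1.8, 0.29, -0.5], 0]])

```text
clock: 13.75
position: [512.3, 249.6, 143.8]
tcp_rot: [[-0.993, -0.121, 0.001], [-0.121, 0.993, 0.0], [-0.001, 0.0, -1.0]]
wrist_force: [-0.8, -0.1, -3.6]
opening: 23.1
grip_force: 25.0
```

Request:
carry_out(moves=[[[0.5, 0.06, 0], 0], [[1.0, 0.12, 0], 0], [[1.5, 0.18, 0], 0], [[2.0, 0.24, 0], 0]])

```text
clock: 14.15
position: [531.6, 252.0, 143.6]
tcp_rot: [[-0.993, -0.121, 0.0], [-0.121, 0.993, 0.0], [-0.0, -0.0, -1.0]]
wrist_force: [-0.3, -0.9, -3.8]
opening: 23.2
grip_force: 25.0
```

Request:
carry_out(moves=[[[0.4, -0.05, 0], 0], [[0.8, 0, 0], 0], [[1.2, 0.05, 0], 0], [[1.6, 0.1, 0], 0]])

```text
clock: 14.55
position: [545.8, 254.3, 142.9]
tcp_rot: [[-0.993, -0.121, -0.004], [-0.121, 0.993, 0.002], [0.003, 0.003, -1.0]]
wrist_force: [-4.0, 4.0, -2.7]
opening: 23.5
grip_force: 25.0
```

```bash
python3 look.py in1.png
```

```text
[545.81 254.32 142.92] [-4.05  4.   -2.66] 14.55 96.9528518722977
scene coupling_mid 0.79 [545.6 255.5 135.1]
scene narrow_seat 0.79 [580.2 257.3 119.5]
scene narrow_pin 0.4 [502.8 328.8 146.1]
scene coupling_mid 0.75 [546.5 254.3 136.5]
scene narrow_pin 0.58 [505.4 331.1 145.2]
top narrow_seat 0.69 [584.  251.9 125.9]
top narrow_seat 0.72 [582.7 254.8 123.8]
```

View pics/in1.png

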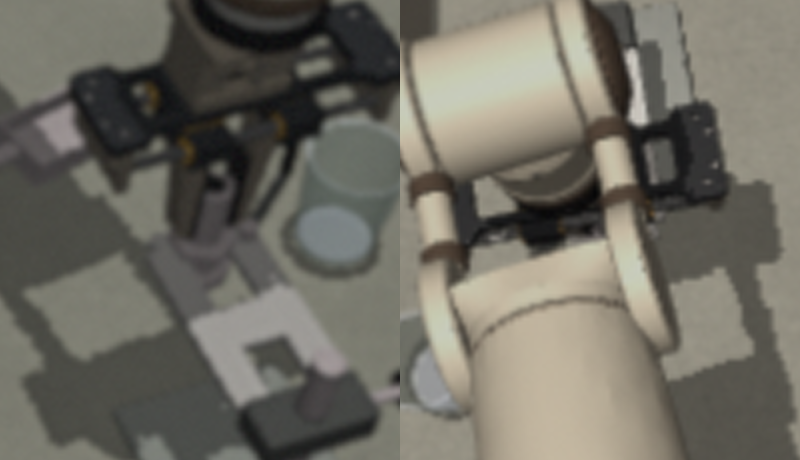

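The waist is entering between the lips at (205,240). There is +4 N in y, so the slot lies a little further left, and I correct by +1 mm.

Request:
carry_out(moves=[[[0, 0.12, 0], 0], [[0.3, 0.16, 0], 0], [[0.6, 0.19, 0], 0], [[0.9, 0.23, 0], 0], [[0.9, 0.23, 0], 0]])

```text
clock: 15.85
position: [556.4, 255.8, 143.5]
tcp_rot: [[-0.993, -0.121, -0.0], [-0.121, 0.993, 0.001], [0.0, 0.001, -1.0]]
wrist_force: [-2.1, 4.6, -3.6]
opening: 23.5
grip_force: 25.0
```

Request:
carry_out(moves=[[[0, 0.1, 0], 0], [[0.3, 0.14, 0], 0], [[0.6, 0.17, 0], 0], [[0.9, 0.21, 0], 0], [[0.9, 0.21, 0], 0]])

```text
clock: 16.35
position: [566.1, 257.2, 143.8]
tcp_rot: [[-0.993, -0.121, 0.001], [-0.121, 0.993, -0.0], [-0.001, -0.0, -1.0]]
wrist_force: [0.7, 0.9, -3.0]
opening: 23.7
grip_force: 25.0
```

Request:
carry_out(moves=[[[0.4, 0.05, 0], 0], [[0.8, 0.1, 0], 0], [[1.2, 0.15, 0], 0], [[1.4, 0.17, 0], 0], [[1.4, 0.17, 0], 0]])

```text
clock: 16.85
position: [579.7, 258.9, 143.6]
tcp_rot: [[-0.993, -0.121, 0.001], [-0.121, 0.993, -0.0], [-0.001, -0.0, -1.0]]
wrist_force: [0.5, 0.2, -4.2]
opening: 23.6
grip_force: 25.0
```

Request:
carry_out(moves=[[[0.2, 0.02, 0], 0], [[0.3, 0.04, 0], 0], [[0.4, 0.05, 0], 0], [[0.4, 0.05, 0], 0]])

```text
clock: 17.25
position: [582.4, 259.3, 143.5]
tcp_rot: [[-0.993, -0.121, -0.002], [-0.121, 0.993, -0.001], [0.002, -0.0, -1.0]]
wrist_force: [-5.1, -1.0, -0.2]
opening: 23.6
grip_force: 25.0
```

The closed end is felt at x of about 582.4. I back off about 1 mm and lower until the collar rests.

Request:
carry_out(moves=[[[-0.2, -0.02, 0], 0], [[-0.2, -0.02, -0.2], 0], [[-0.2, -0.02, -0.4], 0], [[-0.2, -0.02, -0.4], 0]])

```text
clock: 17.65
position: [581.7, 259.5, 140.1]
tcp_rot: [[-0.993, -0.121, 0.001], [-0.121, 0.993, 0.0], [-0.001, 0.0, -1.0]]
wrist_force: [0.2, 0.6, 0.1]
opening: 23.5
grip_force: 25.0
```

Request:
carry_out(moves=[[[0, 0, -0.1], 0], [[0, 0, -0.2], 0], [[0, 0, -0.2], 0]])

```text
clock: 17.95
position: [581.8, 259.6, 140.1]
tcp_rot: [[-0.993, -0.121, 0.002], [-0.121, 0.993, 0.0], [-0.002, 0.0, -1.0]]
wrist_force: [-5.2, -1.5, 9.4]
opening: 23.5
grip_force: 25.0
```

The collar rests at 9 N, with the tine top at about 124. I ease off and release.

Request:
carry_out(moves=[[[0, 0, 0.15], 0], [[0, 0, 0.15], 0]])

```text
clock: 18.15
position: [581.7, 259.5, 140.1]
tcp_rot: [[-0.993, -0.121, 0.002], [-0.121, 0.993, 0.0], [-0.002, 0.0, -1.0]]
wrist_force: [-2.3, -0.1, 4.6]
opening: 23.5
grip_force: 25.0
```

Request:
carry_out(moves=[[[0, 0, 0], 0], [[0, 0, 0], 0], [[0, 0, 0], 0], [[0, 0, 0], 0]], claw=0.0)

```text
clock: 18.55
position: [581.0, 259.3, 138.7]
tcp_rot: [[-0.993, -0.121, -0.0], [-0.121, 0.993, -0.0], [0.0, -0.0, -1.0]]
wrist_force: [-0.0, -1.0, 0.9]
opening: 45.9
grip_force: 0.0
```

Request:
carry_out(moves=[[[0, 0, 2.5], 0], [[0, 0, 5.0], 0], [[-4, -0.5, 7], 0], [[-8.5, -1, 7], 0], [[-13, -1.6, 7], 0]])

```text
clock: 19.05
position: [450.3, 243.3, 209.7]
tcp_rot: [[-0.993, -0.121, 0.002], [-0.121, 0.993, 0.0], [-0.002, 0.0, -1.0]]
wrist_force: [-0.1, -0.0, 1.1]
opening: 46.1
grip_force: 0.0
```

```bash
python3 look.py home.png
```

```text
[450.3  243.26 209.66] [-0.09 -0.    1.07] 19.05 96.93208563153534
scene coupling_mid 0.87 [583.  259.9 137. ]
scene narrow_seat 0.56 [584.1 256.6 122.3]
scene narrow_pin 0.43 [505.2 330.4 145.3]
scene coupling_mid 0.71 [582.8 263.5 137.4]
scene narrow_seat 0.9 [581.  259.  120.2]
scene narrow_pin 0.63 [503.8 327.3 145.9]
top coupling_mid 0.55 [581.5 261.5 136.5]
top narrow_seat 0.91 [583.3 257.9 127.8]
top coupling_mid 0.61 [579.5 257.  134.2]
top narrow_seat 0.89 [581.6 254.8 122.4]
```

View pics/home.png

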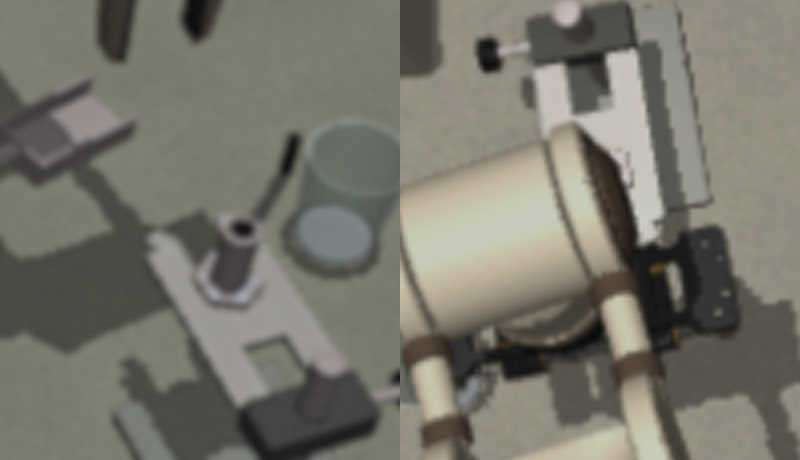

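The coupling hangs upright with its collar on the tines, stem at (235,250) and collar at (230,280), and the keeper is still open at (275,180). The felt seat is about (581.5, 259.3, 124), which puts the keeper axis at about (548,284) and the pin at about (506,326), θ ≈ 2.47. Next I go over the pin.

Request:
carry_out(moves=[[[2.0, 4.0, 0], 0], [[5.6, 8.3, 0], 0], [[5.6, 8.3, -3], 0], [[5.6, 8.3, -7.1], 0], [[5.6, 8.3, -7.1], 0]])

```text
clock: 20.35
position: [503.0, 325.0, 131.7]
tcp_rot: [[-0.993, -0.121, -0.011], [-0.121, 0.993, -0.004], [0.012, -0.003, -1.0]]
wrist_force: [-0.1, -0.6, -0.1]
opening: 46.1
grip_force: 0.0
```

Request:
carry_out(moves=[[[0, 0, 0], 0], [[0, 0, 0], 0], [[0, 0, 0], 0], [[0, 0, 0], 0], [[0, 0, 0], 0]], claw=1, newtons=8)

```text
clock: 20.85
position: [508.2, 326.0, 139.4]
tcp_rot: [[-0.993, -0.121, 0.003], [-0.121, 0.993, -0.0], [-0.003, -0.001, -1.0]]
wrist_force: [-0.5, -0.2, 4.2]
opening: 9.5
grip_force: 8.0
```

```bash
python3 - <<'E'
import numpy as np
a=np.radians(6.95);A=np.array([581.5,259.3])+[-30*np.cos(a)-29*np.sin(a),-30*np.sin(a)+29*np.cos(a)]
print(A)
for t in np.linspace(2.45,-.05,11):
    w=np.array([-np.sin(t),-np.cos(t)])*58; print(round(t,2),(A+[w[0]*np.cos(a)-w[1]*np.sin(a),w[0]*np.sin(a)+w[1]*np.cos(a)]).round(1))
from cell import ctrl
print(ctrl.read_state()['position'],ctrl.read_state()['opening'])
E
```

```text
[548.21134528 284.4568175 ]
2.45 [506.1 324.3]
2.2 [497.5 312.7]
1.95 [492.1 299.2]
1.7 [490.2 284.9]
1.45 [491.9 270.6]
1.2 [497.1 257.1]
0.95 [505.5 245.3]
0.7 [516.5 235.9]
0.45 [529.5 229.6]
0.2 [543.7 226.6]
-0.05 [558.1 227.3]
[508.18671914 326.0321169  139.43585806] 9.533396115464642
```

Pin gripped: the opening is 9.5 mm. I swing it along the arc.

Request:
carry_out(moves=[[[-0.9, -1.25, 0], 0], [[-1.45, -2.65, 0], 0], [[-1.6, -4.1, 0], 0], [[-1.45, -5.5, 0], 0], [[-0.95, -6.85, 0], 0]])

```text
clock: 21.35
position: [497.6, 257.9, 138.9]
tcp_rot: [[-0.993, -0.122, 0.0], [-0.122, 0.993, 0.001], [-0.001, 0.001, -1.0]]
wrist_force: [-2.8, 2.9, 3.0]
opening: 9.7
grip_force: 8.0
```

Request:
carry_out(moves=[[[0.85, -1.2, 0], 0], [[1.95, -2.15, 0], 0], [[3.25, -2.8, 0], 0], [[4.65, -3.1, 0], 0], [[5.5, -3.1, 0], 0]])

```text
clock: 21.85
position: [554.1, 227.3, 138.3]
tcp_rot: [[-0.993, -0.12, -0.0], [-0.12, 0.993, 0.002], [-0.0, 0.002, -1.0]]
wrist_force: [-11.8, 5.8, 5.5]
opening: 9.6
grip_force: 8.0
```

Request:
carry_out(moves=[[[0.3, 0, 0], 0], [[0.6, 0, 0], 0], [[0.6, 0, 0], 0]])

```text
clock: 22.15
position: [557.1, 227.6, 137.3]
tcp_rot: [[-0.993, -0.121, -0.007], [-0.121, 0.993, 0.001], [0.006, 0.002, -1.0]]
wrist_force: [-8.4, 4.2, 6.9]
opening: 9.8
grip_force: 8.0
```

Request:
carry_out(moves=[[[0, 0, 0], 0], [[0, 0, 0], 0], [[0, 0, 0], 0]], claw=0.5)

```text
clock: 22.45
position: [559.3, 226.1, 137.6]
tcp_rot: [[-0.993, -0.12, 0.0], [-0.12, 0.993, -0.001], [0.0, -0.001, -1.0]]
wrist_force: [0.2, 0.4, -0.1]
opening: 22.8
grip_force: 0.0
```

Request:
carry_out(moves=[[[0, 0, 2.5], 0], [[0, 0, 6], 0], [[-3, -3, 9], 0], [[-7, -6, 9], 0], [[-11, -9, 9], 0]])

```text
clock: 22.95
position: [449.9, 136.5, 229.2]
tcp_rot: [[-0.993, -0.121, 0.003], [-0.121, 0.993, -0.001], [-0.003, -0.001, -1.0]]
wrist_force: [-0.4, -0.6, -0.1]
opening: 22.8
grip_force: 0.0
```

Request:
carry_out(moves=[[[-3, -4, 0], 0], [[-6, -8, 0], 0], [[-9, -12, 0], 0], [[-9, -12, 0], 0]])

```text
clock: 23.35
position: [358.1, 13.8, 228.1]
tcp_rot: [[-0.994, -0.113, 0.001], [-0.113, 0.994, -0.003], [-0.001, -0.003, -1.0]]
wrist_force: [0.4, 0.1, 0.6]
opening: 23.1
grip_force: 0.0
```

```bash
python3 look.py shut.png
```

```text
[358.08  13.77 228.07] [0.39 0.13 0.6 ] 23.35 96.48507842225499
scene coupling_mid 0.64 [581.1 258.6 133.4]
scene narrow_seat 0.83 [583.4 259.6 120.1]
scene narrow_pin 0.63 [552.1 228.7 147.5]
scene coupling_mid 0.61 [583.1 258.7 137. ]
scene narrow_seat 0.78 [581.4 257.9 122.7]
scene narrow_pin 0.64 [550.4 230.4 147.5]
top coupling_mid 0.77 [577.6 258.3 137.8]
top narrow_seat 0.81 [584.2 255.6 125.1]
top narrow_pin 0.56 [556.8 229.9 146. ]
top coupling_mid 0.7 [580.8 257.5 134.8]
top narrow_seat 0.76 [584.6 254.4 125.5]
top narrow_pin 0.39 [556.  230.3 147.6]
```

View pics/shut.png

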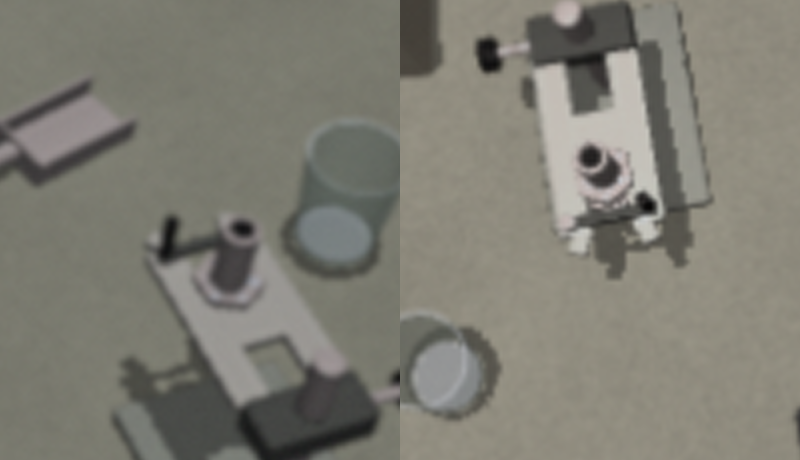

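The keeper bar lies square across the slot, with the pin at (168,240) on the left and (645,203) on the right, and the coupling hangs upright behind it at (235,250). The gripper is clear of everything, so I hand in.

```bash
python3 -c "
from cell import ctrl
print(ctrl.hand_in())"
```

```text
the job is handed in; nothing more can be done
None
```

The hexagonal coupling hangs upright in the narrow fork with its keeper swung shut, the gripper is clear, and the job was handed in at about 23.5 s; no verdict was returned.

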